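# Refill the spring ramekin dispenser

### The arm

A 6-joint arm with a two-finger parallel gripper is mounted at the origin on a cart in front of the work surface, level with it; the furniture and walls round the work are solid. World frame = base frame: x ahead of the robot, y to its left, z up, the work surface at z = 0. Lengths are in mm, angles in rad, forces in N, time in s.
With the tool pointing down it reaches from about 300 to 775 mm from the base axis. Payload 14.6 kg.
Tool frame: the origin (TCP) lies midway between the tips of the shut fingers; the grasp point (between the pads) lies behind it (manip.grip_depth is the z of the grasp point in the tool frame, in mm); z points along the fingers, y is the line along which they close (so a half turn about z gives the same grasp; the last joint's range is limited). The gripper opens to 94 mm and grips with 3 to 60 N. Pads are 16 mm wide; open, the fingers measure 119 mm over their backs; the gripper's body (75 mm by 177 mm) begins 78 mm behind the grasp point.
Start: joints at [1.078, 0.3, 1.521, -0, 1.321, -0.067], TCP at [227.173, 500.881, 205.446] pointing down, gripper open.
Joint ranges: [-3.03, 3.03], [-0.79, 2.21], [0.23, 2.52], [-1.04, 4.18], [0, 3.07], [-2.55, 2.55]. Speed limits (rad/s): [2.22, 2.22, 2.57, 3.14, 3.14, 3.14].

### API

Orientations are given as [roll, pitch, yaw] about the fixed x, y, z axes, in that order (R = Rz(yaw) Ry(pitch) Rx(roll)).
In Python, from cell import manip gives the robot as it stands.
- The arm moves only by the tool tcp_steps, called after ">>>" as name(argument=value, ...) on one line, values as JSON. Schema: {"type":"object","properties":{"offsets":{"type":"string"},"finger_gap":{"type":"number"},"squeeze":{"type":"number"},"only":{"type":"string"},"quiet":{"type":"boolean"},"lines":{"type":"string"}},"required":["offsets"],"additionalProperties":false}. offsets is a string of 1 to 5 rows, parted by semicolons, with the numbers parted by spaces; each row has 6 numbers: dx, dy, dz in mm, then a rotation vector rx, ry, rz in rad; each row is the pose to reach, as a shift and turn from the pose commanded when the call began, along the tool's axes at that moment; what a row does not reach only later rows make up. A row lasts 1/10 s, in which the tool goes at most 50 mm and 0.15 rad, less where a joint would pass 70% of its speed; a pose out of reach is approached as far as the arm can. finger_gap is the finger opening in mm, set as the call begins (left out keeps the last). The fingers move at their own pace and stop on an object; squeeze is the grip in N (left out, the last holds). Time passes only in rows, so rows that do not move let the fingers close. The tool returns the time, the measured TCP pose, the force, the opening and the grip force at its end. only (a regular expression) keeps the lines of the reply that match it, lines (a string "A,B") keeps lines A to B, and quiet returns only ok. Input that does not fit is refused with a message, and nothing moves.
- manip.read_state(): the state, without advancing time (a new reading comes with each control period).
- manip.camera(name): name is "side" or "top" or "wrist"; returns (picture, depth): 384x512x3 uint8, red, green, blue; 384x512 float32, mm along the optical axis (not along the pixel's ray), 0 where there is no reading.
- manip.camera_info(name): a dict with "K" (3x3 intrinsics, pixels), "dist" ([k1, k2, p1, p2, k3] as OpenCV has them; the pictures are not rectified), "rvec" (rotation vector, rad) and "tvec" (3), from world to camera coordinates, as OpenCV has them; the wrist camera has in their place "mount" (4x4, takes a point from camera to tool coordinates, whose origin is the TCP and whose axes are the flange's). Camera axes: x right, y down, z forward; pixel columns grow to the right and rows downward; lengths in mm; the calibration is good to about 2 mm. A picture is of the moment at which its call begins: read the wrist's pose just before it. camera_info takes no time and is no camera call.
- manip.sign_off(): hands the job in; it is judged then, once.
The state is a dict: "clock": time; "joints": joint angles; "qd": joint speeds; "effort": joint torques, N m; "eef_pos": TCP position; "eef_rot": TCP orientation; "wrist_force": force on the tool from outside, world axes, zero at the start; "moment": the same for the moment, N m; "finger_gap": finger opening in mm; "finger_force": force on a finger pad.
Only numpy, scipy, OpenCV 4.12 (cv2) and the standard library are available. Lean on these libraries where they do the work, as an engineer would, in place of code of your own. Each camera call takes 0.05 s, during which the arm holds its last target. There are 200 camera calls.

### The job

Refill the wire dispenser: load both loose ramekins into it, mouth up, each one pushed straight down on the sprung pile until the two brass catches snap shut over its rim, so that all three stay held down below the catches. Do not knock over or shove aside the salt shaker, the pepper mill or the garlic.

Things in the scene. Friction and masses are not known exactly. Their poses are not given: they have to be found in the camera images.
- dispenser: fixed spring-loaded ramekin dispenser: round beech foot 126 mm across, 26 mm high, with a sprung steel platform between four upright guide wires and, at its +x and -x sides, two flat steel posts that carry brass spring catches (knobs reach 70 mm from the axis, caps 164 mm high). The bore takes a ramekin with about 3 mm play. Origin: centre of its underside, z up; place and yaw vary
- mouth (a point): point on the dispenser's axis level with the tops of its two wire hoops, 172 mm above the worktop; x, y, z as the dispenser's. Guide wires 6 mm thick, 37 mm from the axis at 45, 135, 225, 315 deg; above 158 mm they flare to 46 mm. The +y and -y sides are open from top to bottom, 46 mm wide, so fingers that hold a ramekin across the y axis can go down with it and open there
- catch_line (a point): point on the dispenser's axis level with the flat undersides of the two catches, 145 mm above the worktop; axes as the dispenser's. A loaded ramekin stays with its rim pressed up against these undersides. The catches' sloped tops begin 14 mm above this point
- platform (a joint): how far the sprung platform has sunk, m: 0 with one ramekin held under the catches (as at the start), 0.032 more for each further ramekin, so about 0.064 with three; lower stop at 0.074. The spring pushes up with 5.4 N at 0 and 90 N/m more as it sinks
- catch_far (a joint): outward slide, m, of the brass catch at the dispenser's +x side: 0 = sprung in, its 22 mm wide nose 25.5 mm from the axis, over a loaded rim; 0.005 to 0.010 while a ramekin is pushed past; it springs back by itself once the rim is below its underside. A downward push of about 1 to 3 N wedges it open; from below it does not open
- catch_near (a joint): the same for the catch on the dispenser's -x side (toward the robot)
- ramekin_in: the ramekin already in the dispenser, standing on the platform and held under the catches: small reeded cream-white stoneware ramekin, open at the top, 62 mm outer diameter, 32 mm high, wall 4.5 mm, foot 59 mm across, 0.10 to 0.16 kg; origin at the centre of its underside, z up through the open mouth; its yaw does not matter
- ramekin_1: loose ramekin standing on the worktop left of the dispenser: small reeded cream-white stoneware ramekin, open at the top, 62 mm outer diameter, 32 mm high, wall 4.5 mm, foot 59 mm across, 0.10 to 0.16 kg; origin at the centre of its underside, z up through the open mouth; its yaw does not matter
- ramekin_2: loose ramekin standing on the worktop right of the dispenser: small reeded cream-white stoneware ramekin, open at the top, 62 mm outer diameter, 32 mm high, wall 4.5 mm, foot 59 mm across, 0.10 to 0.16 kg; origin at the centre of its underside, z up through the open mouth; its yaw does not matter
- ramekin_in_rim (a point): centre of that ramekin's rim plane, 32 mm above its underside
- ramekin_1_rim (a point): centre of that ramekin's rim plane, 32 mm above its underside
- ramekin_2_rim (a point): centre of that ramekin's rim plane, 32 mm above its underside
- salt: glass salt shaker with a grey perforated top, 44 mm across, 90 mm high, loose, standing behind the dispenser; origin at the centre of its underside; leave alone
- pepper: brown wooden pepper mill, 58 mm across, 170 mm high, loose, standing behind and left of the dispenser; origin at the centre of its underside; leave alone
- garlic: pinkish white garlic bulb, 56 mm across and high, loose, lying behind and right of the dispenser; origin at the centre of its underside; leave alone

How it is judged (in metres and radians):
At the end, for the whole second after the job is handed in: All three ramekins stand upright (within 0.12 rad) in the dispenser, within 7 mm of its axis, at rest, with every rim at or below the undersides of the catches (1.5 mm allowed), both catches sprung back in (within 2 mm) and the platform sunk by more than 58 mm (horizontal distance between each of ramekin_in, ramekin_1, ramekin_2 and catch_line below 0.007 m and z of ramekin_in_rim in the frame of catch_line between -0.075 and 0.0015 m and angle between each of ramekin_in, ramekin_1, ramekin_2's own z axis and vertical below 0.12 rad and linear speed of each of ramekin_in, ramekin_1, ramekin_2 below 0.01 m/s and z of ramekin_1_rim in the frame of catch_line between -0.075 and 0.0015 m and z of ramekin_2_rim in the frame of catch_line between -0.075 and 0.0015 m and value of joint each of catch_far, catch_near below 0.002 m and value of joint platform above 0.058 m); the robot touches nothing.
It fails at once if the salt shaker is shoved more than 30 mm or tipped (distance of salt from where it was at the start of the episode above 0.03 m or angle between salt's own z axis and vertical above 0.5 rad).
It fails at once if the pepper mill is shoved more than 30 mm or tipped (distance of pepper from where it was at the start of the episode above 0.03 m or angle between pepper's own z axis and vertical above 0.5 rad).
It fails at once if the garlic bulb is shoved more than 30 mm or tipped (distance of garlic from where it was at the start of the episode above 0.03 m or angle between garlic's own z axis and vertical above 0.5 rad).
It also fails if it takes over 51 s, if anything falls off the work surface, if the arm or the gripper's body presses on something with over 40 N, if the wrist force passes 120 N, or if a joint passes its speed limit or range.

## Working session

There is one attempt and no reset: what is moved stays moved. The work goes in short steps, Python scripts to look and compute and a tool call to move; the robot and the scene stay as the last step left them, time stands still between calls to the robot, and variables do not carry over. Pictures are saved under pics/ and viewed, at most 10 in all, crops included, and the job is handed in when it is done.

```bash
ls; mkdir -p pics
```

Run:
```python
from cell import manip
import cv2,numpy as np
s=manip.read_state();print(s, manip.grip_depth)
for n in("top","side"):
    p,d=manip.camera(n);i=manip.camera_info(n);print(n,i)
    cv2.imwrite(f"pics/{n}0.png",p[:,:,::-1]);np.savez(f"pics/{n}0.npz",p=p,d=d)
```

```text
cell.py
pics
{'clock': 0.0, 'joints': array([ 1.07839943e+00,  3.00468468e-01,  1.52159474e+00, -5.25688267e-05,
        1.32065761e+00, -6.65773239e-02]), 'qd': array([ 0.00019644,  0.00049615,  0.00172237,  0.00170905, -0.00281082,
        0.00119904]), 'effort': array([ 8.91903583e-04, -5.31808662e+01, -3.52730048e+01,  7.08295754e-02,
        2.44613760e-02, -4.78972015e-05]), 'eef_pos': array([227.06851192, 500.65534944, 204.88198678]), 'eef_rot': array([-3.14046360e+00, -2.42494328e-05,  2.71578611e+00]), 'wrist_force': array([ 0.51989025, -0.25772971,  0.05246584]), 'moment': array([0.01191452, 0.05371842, 0.0221253 ]), 'finger_force': 0.0, 'finger_gap': 93.63910868187956} -18.8
top {'K': array([[470.25646557,   0.        , 261.01258307],
       [  0.        , 470.25646557, 188.7045629 ],
       [  0.        ,   0.        ,   1.        ]]), 'dist': array([-0.17436178,  0.        ,  0.        ,  0.        ,  0.        ]), 'rvec': array([ 2.09476686, -2.15418359,  0.18439379]), 'tvec': array([ 115.75620063,  571.76110828, 1095.62792218])}
side {'K': array([[352.62771285,   0.        , 251.85837813],
       [  0.        , 352.62771285, 193.4959913 ],
       [  0.        ,   0.        ,   1.        ]]), 'dist': array([-0.07368604,  0.        ,  0.        ,  0.        ,  0.        ]), 'rvec': array([ 0.21875   , -2.60807382,  1.53899296]), 'tvec': array([577.32023349, 104.5709722 , 893.13964605])}
```

View pics/top0.png

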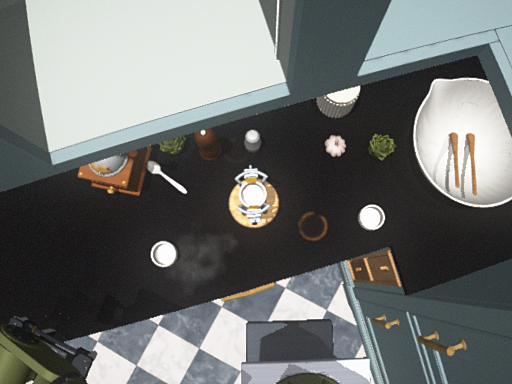

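View pics/side0.png

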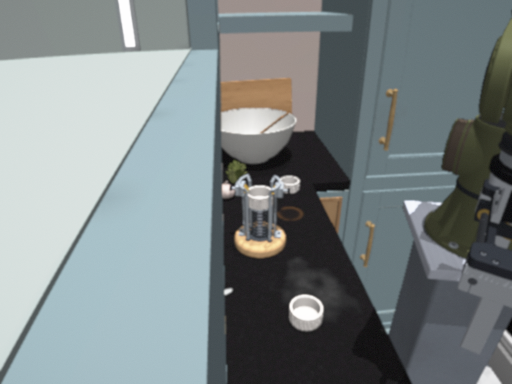

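The top view shows the dispenser at about (253,200), ramekin_1 at (164,254), ramekin_2 at (371,217), the salt at (253,140), the pepper mill at (208,145) and the garlic at (335,146). The side view shows the same layout, with nothing in the corridor between the loose ramekins and the dispenser.

Create h.py:
```python
import cv2,numpy as np
from cell import manip
def ray(n,uv,z):
    "pixels -> world points on the plane at height z (fixed cameras)"
    i=manip.camera_info(n);R=cv2.Rodrigues(i["rvec"])[0]
    return cast(uv,i,R.T,-R.T@i["tvec"],z)
def cast(uv,i,Rcw,c,z):
    q=cv2.undistortPoints(np.float64(uv).reshape(-1,1,2),i["K"],i["dist"]).reshape(-1,2)
    w=np.c_[q,np.ones(len(q))]@Rcw.T
    return c+w*((z-c[2])/w[:,2])[:,None]
def fitc(P):
    A=np.c_[2*P[:,:2],np.ones(len(P))];x=np.linalg.lstsq(A,(P[:,:2]**2).sum(1),rcond=None)[0]
    return x[:2],np.sqrt(x[2]+x[0]**2+x[1]**2)
def blob(mask,seed,r):
    "largest contour of the mask within r px of the seed"
    m=np.zeros(mask.shape,np.uint8);cv2.circle(m,seed,r,255,-1);m&=mask.astype(np.uint8)*255
    c=cv2.findContours(m,cv2.RETR_EXTERNAL,cv2.CHAIN_APPROX_NONE)[0]
    return max(c,key=cv2.contourArea).reshape(-1,2)
```

Run:
```python
from h import *
p=np.load("pics/top0.npz")["p"];hsv=cv2.cvtColor(p,cv2.COLOR_RGB2HSV)
white=(hsv[...,2]>150)&(hsv[...,1]<70)
for n,s in(("r1",(164,254)),("r2",(371,217))):
    b=blob(white,s,20);h=cv2.convexHull(b).reshape(-1,2);print(n,fitc(ray("top",b,32)))
wood=(hsv[...,0]>8)&(hsv[...,0]<30)&(hsv[...,1]>70)&(hsv[...,2]>110)
b=cv2.convexHull(blob(wood,(253,203),32)).reshape(-1,2);P=ray("top",b,26);c,r=fitc(P);print("foot",c,r,np.hypot(*(P[:,:2]-c).T).round())
for n,s,z in(("salt",(253,136),90),("pep",(205,133),170),("gar",(335,146),30)):print(n,ray("top",[s],z))
cr=cv2.resize(p[155:240,205:300],None,fx=6,fy=6,interpolation=cv2.INTER_CUBIC);cv2.imwrite("pics/c0.png",cr[:,:,::-1])
```

```text
r1 (array([423.61123365, 344.7717502 ]), np.float64(30.724550443194925))
r2 (array([ 499.89698875, -172.23322198]), np.float64(30.811040941417186))
foot [545.53798941 120.05393228] 62.29014397265001 [62. 62. 62. 63. 63. 63. 62. 63. 62. 62. 62. 62. 62. 63. 62. 62. 62. 62.
 62. 62. 63. 62. 63. 63. 62. 62. 61.]
salt [[697.5998338  115.39063532  90.        ]]
pep [[684.11478158 221.61580571 170.        ]]
gar [[683.56117175 -91.09145182  30.        ]]
```

View pics/c0.png

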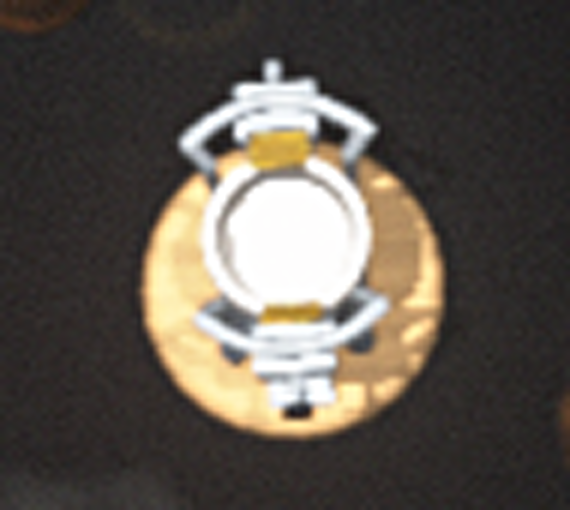

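The crop shows the dispenser with its catches top and bottom. The hoop corners are at crop pixels (185,140), (375,130), (200,322) and (385,300), the knobs at (272,65) and (297,412), and the brass noses at (279,150) and (291,312).

Run:
```python
from h import *
f=lambda L:np.array(L)/6.+[205-.4,155-.4]
H=ray("top",f([(185,140),(375,130),(200,322),(385,300)]),170)[:,:2];print("hoop",H,H.mean(0))
for z in(150,160):
    K=ray("top",f([(272,65),(297,412),(279,150),(291,312)]),z)[:,:2];d=K[0]-K[1];print(z,K,K[:2].mean(0),np.hypot(*d),np.arctan2(d[1],d[0]))
for d in(H[0]-H[2],H[1]-H[3],H[0]-H[1],H[2]-H[3]):print(np.arctan2(d[1],d[0]),np.hypot(*d))
p=np.load("pics/top0.npz")["p"];h=cv2.cvtColor(p,cv2.COLOR_RGB2HSV)
w=(h[...,2]>150)&(h[...,1]<50)
```

```text
hoop [[579.00197774 154.78427085]
 [580.7092795   85.16000934]
 [511.64475579 150.53652628]
 [517.79432488  83.39355047]] [547.28758448 118.46858924]
150 [[610.88952275 122.82346411]
 [480.12377878 116.66310301]
 [578.3053772  120.95196755]
 [517.23319891 117.95613801]] [545.50665077 119.74328356] 130.91077054607427 0.04707509519881182
160 [[608.55266811 122.55780626]
 [479.05527892 116.45719722]
 [576.2845706  120.70446217]
 [515.80475837 117.7376905 ]] [543.80397352 119.50750174] 129.6410090919666 0.04707509519881187
0.06297954165854958 67.49102667690903
0.02806955727197517 62.93974810432127
1.5953130633368917 69.64519128620468
1.6621306721878062 67.42400463520232
```

Add to h.py:
```python
from scipy.spatial.transform import Rotation as Ro
def to(x,y,z,yaw):
    "shift and turn, in the tool's axes, from here to a tool-down pose"
    s=manip.read_state();R=Ro.from_euler("xyz",s["eef_rot"])
    print("at",s["eef_pos"].round(1),s["eef_rot"].round(3),"t",round(s["clock"],2))
    print("go",R.inv().apply(np.array([x,y,z])-s["eef_pos"]).round(1),(R.inv()*Ro.from_euler("xyz",[np.pi,0,yaw])).as_rotvec().round(3))
```

```bash
python3 -c "
from h import *
to(423.6,344.8,110,np.pi+.047)"
```

```text
at [227.1 500.7 205. ] [-3.141 -0.     2.716] t 0.1
go [-243.4  -60.7   95. ] [-0.001 -0.    -0.473]
```
Distance 268 -> 6 rows. First call 5 rows, then rest.

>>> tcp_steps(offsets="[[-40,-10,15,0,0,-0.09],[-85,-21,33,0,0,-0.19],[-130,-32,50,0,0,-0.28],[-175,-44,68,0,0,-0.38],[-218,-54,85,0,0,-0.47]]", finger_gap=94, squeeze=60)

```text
refused: offsets: the value is not of type 'string' (schema: type "string"). Nothing was moved.
```

The call was refused and nothing moved: it wants rows parted by semicolons, with the numbers parted by spaces. Same move again in that form.

>>> tcp_steps(offsets="-40 -10 15 0 0 -0.09;-85 -21 33 0 0 -0.19;-130 -32 50 0 0 -0.28;-175 -44 68 0 0 -0.38;-218 -54 85 0 0 -0.47", finger_gap=94, squeeze=60)

```text
clock: 0.6
eef_pos: [404.5, 360.0, 119.6]
eef_rot: [-3.141, -0.0, -3.093]
wrist_force: [0.4, 0.1, -0.3]
finger_gap: 94.2
finger_force: 0.0
```

>>> tcp_steps(offsets="-12 -3 5 0 0 0;-25 -6.5 10 0 0 0;-25 -6.5 10 0 0 0")

```text
clock: 0.9
eef_pos: [429.2, 356.5, 110.0]
eef_rot: [-3.141, -0.0, -3.099]
wrist_force: [-0.8, 0.5, 0.1]
finger_gap: 94.0
finger_force: 0.0
```

Run:
```python
from h import *
to(423.6,344.8,110,np.pi+.047)
print(manip.camera_info("wrist")["mount"].round(2))
p,d=manip.camera("wrist");np.savez("pics/w1.npz",p=p,d=d);cv2.imwrite("pics/w1.png",p[:,:,::-1])
```

```text
at [429.2 356.5 110. ] [-3.141 -0.    -3.099] t 0.9
go [  6.1 -11.4   0. ] [-0.    -0.    -0.004]
[[  -0.     -0.97   -0.24   69.64]
 [   1.     -0.      0.     -0.63]
 [  -0.     -0.24    0.97 -180.47]
 [   0.      0.      0.      1.  ]]
```

View pics/w1.png

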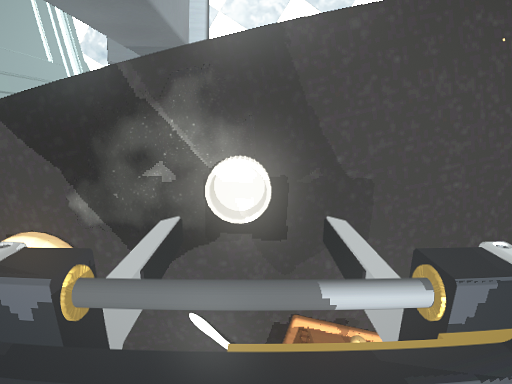

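The wrist view shows ramekin_1 at (238,190) between the open fingers. I'll measure it there.

Add to h.py:
```python
def wray(uv,z,s):
    i=manip.camera_info("wrist");M=i["mount"];R=Ro.from_euler("xyz",s["eef_rot"]).as_matrix()
    return cast(uv,i,R@M[:3,:3],s["eef_pos"]+R@M[:3,3],z)
```

Run:
```python
from h import *
p=np.load("pics/w1.npz")["p"];h=cv2.cvtColor(p,cv2.COLOR_RGB2HSV);s=manip.read_state()
b=blob((h[...,2]>165)&(h[...,1]<60),(238,190),40);b=cv2.convexHull(b).reshape(-1,2)
P=wray(b,32,s);up=P[P[:,0]<np.median(P[:,0])]
print(fitc(P),fitc(up),b.min(0),b.max(0))
```

```text
(array([420.03830472, 342.64572109]), np.float64(31.673287432470566)) (array([416.93159456, 343.03227608]), np.float64(29.46774403620665)) [205 155] [271 223]
```

>>> tcp_steps(offsets="7.5 -12.5 40 0 0 -0.005;7.5 -12.5 85 0 0 -0.005;7.5 -12.5 105 0 0 -0.005;7.5 -12.5 105 0 0 -0.005")

```text
clock: 1.35
eef_pos: [419.6, 343.6, 3.5]
eef_rot: [-3.139, -0.004, -3.091]
wrist_force: [-0.4, -0.6, 1.0]
finger_gap: 94.0
finger_force: 0.0
```

>>> tcp_steps(offsets="0 0 0 0 0 0;0 0 0 0 0 0;0 0 0 0 0 0;0 0 0 0 0 0;0 0 0 0 0 0", finger_gap=50, squeeze=60)

```text
clock: 1.85
eef_pos: [422.1, 343.7, 6.3]
eef_rot: [3.141, 0.001, -3.092]
wrist_force: [-1.3, 0.0, 6.6]
finger_gap: 61.2
finger_force: 60.0
```

```bash
python3 -c "
from h import *
to(545.5,119.8,200,np.pi+.047)"
```

```text
at [422.1 343.7   6.3] [ 3.141e+00  1.000e-03 -3.092e+00] t 1.85
go [-112.5 -229.5 -193.7] [0.001 0.001 0.002]
```

>>> tcp_steps(offsets="0 0 -45 0 0 0;0 0 -95 0 0 0;0 0 -145 0 0 0;0 0 -195 0 0 0;0 0 -235 0 0 0")

```text
clock: 2.35
eef_pos: [421.7, 343.4, 243.8]
eef_rot: [3.14, 0.002, -3.092]
wrist_force: [-0.6, 0.0, -1.5]
finger_gap: 61.1
finger_force: 60.0
```

Run:
```python
from h import *
d=np.load("pics/top0.npz")["d"];i=manip.camera_info("top");R=cv2.Rodrigues(i["rvec"])[0]
for u,v in((280,85),(280,70),(200,115),(200,95),(80,150)):
    q=cv2.undistortPoints(np.float64([[[u,v]]]),i["K"],i["dist"])[0,0];print((R.T@(np.r_[q,1]*d[v,u]-i["tvec"])).round())
to(605,119.8,240,np.pi+.047)
```

```text
[656.  64. 499.]
[682.  63. 497.]
[611. 188. 499.]
[644. 188. 498.]
[562. 376. 500.]
at [421.7 343.4 243.8] [ 3.140e+00  2.000e-03 -3.092e+00] t 2.35
go [-172.1 -232.3    3.8] [0.001 0.002 0.002]
```

>>> tcp_steps(offsets="-30 -32 0 0 0 0;-62 -67 0 0 0 0;-95 -101 0 0 0 0;-120 -130 0 0 0 0;-122 -139 0 0 0 0")

```text
clock: 2.85
eef_pos: [552.4, 207.7, 239.9]
eef_rot: [-3.141, -0.001, -3.096]
wrist_force: [-0.5, 0.2, -1.9]
finger_gap: 61.4
finger_force: 60.0
```

>>> tcp_steps(offsets="0 0 0 0 0 0")

```text
clock: 2.95
eef_pos: [550.6, 209.5, 240.2]
eef_rot: [-3.141, -0.001, -3.095]
wrist_force: [-0.3, 1.2, -0.6]
finger_gap: 61.5
finger_force: 60.0
```

```bash
python3 - <<'E'
from h import *
import pickle
s=manip.read_state()
p,d=manip.camera("wrist");np.savez("pics/w2.npz",p=p,d=d,e=s["eef_pos"],r=s["eef_rot"]);cv2.imwrite("pics/w2.png",cv2.resize(p,(768,576))[:,:,::-1])
to(545.5,119.8,215,np.pi+.047)
E
```

```text
at [550.1 210.6 240.4] [ 3.141 -0.    -3.093] t 3.0
go [  9.  -90.5  25.4] [ 0.    -0.     0.001]
```

View pics/w2.png

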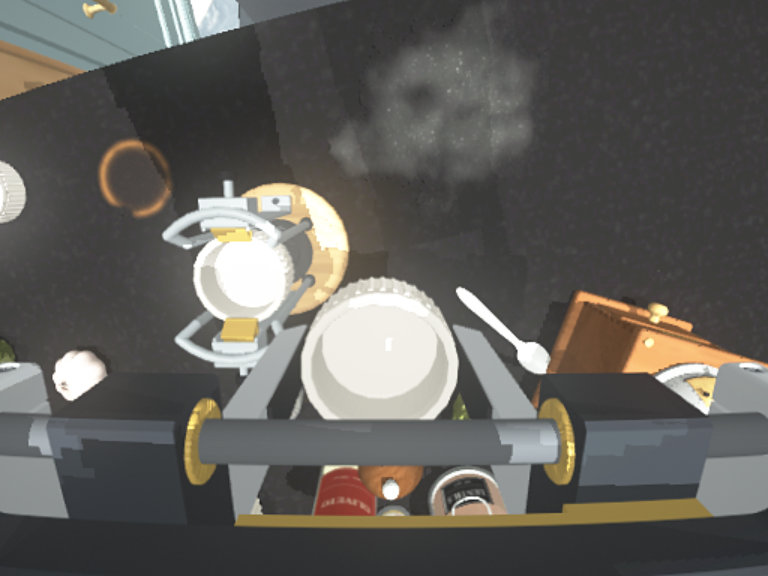

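The picture (768 px wide) shows the held rim centred near (380,365), x from 303 to 458. The dispenser's knobs are at (228,184) and (243,372) and its brass noses at (232,235) and (240,330). The rim of ramekin_in is centred near (243,275).

Run:
```python
from h import *
z=np.load("pics/w2.npz");p=z["p"];s=dict(eef_pos=z["e"],eef_rot=z["r"]);h=cv2.cvtColor(p,cv2.COLOR_RGB2HSV)
f=lambda L:np.array(L)/1.5-.2
for hh in(150,155):
    K=wray(f([(228,184),(243,372),(232,232),(240,332)]),hh,s)[:,:2];d=K[1]-K[0];print(hh,K.round(1),K[:2].mean(0),K[2:].mean(0),np.hypot(*d),np.arctan2(d[1],d[0]))
H=wray(f([(165,238),(178,340)]),170,s);print("hoopL",H)
wood=(h[...,0]>8)&(h[...,0]<30)&(h[...,1]>70)&(h[...,2]>110)
b=cv2.convexHull(blob(wood,(190,165),45)).reshape(-1,2);P=wray(b,26,s)
P=P[P[:,1]>100] ;c,r=fitc(P);print("foot",c,r)
# rim of ramekin_in and held: brightest ring edge points, by hand
print("in",fitc(wray(f([(195,275),(205,303),(291,270),(270,247),(240,318)]),145,s)))
zz=s["eef_pos"][2]+26.5;c,r=fitc(wray(f([(303,365),(458,365),(380,290),(325,310),(436,310)]),zz,s));print("held",c,r,"rel",c-s["eef_pos"][:2])
```

```text
150 [[484.1 112.4]
 [609.3 118.3]
 [513.7 114.1]
 [580.3 117.3]] [546.71370824 115.32008559] [547.04758276 115.67822342] 125.34395775748622 0.047282162577217735
155 [[484.1 114.1]
 [606.9 119.9]
 [513.1 115.8]
 [578.5 118.9]] [545.50422331 116.98777217] [545.83193057 117.33929456] 123.02863329260512 0.047282162577217846
hoopL [[516.48385461  80.29366965 170.        ]
 [580.40870781  84.04154512 170.        ]]
foot [543.51897705 119.39953839] 61.50649736456304
in (array([543.60164997, 117.86691857]), np.float64(30.70771908140728))
held [548.37977208 209.3696228 ] 30.027840392834676 rel [-2.26936838 -0.10910957]
```

>>> tcp_steps(offsets="2 -30 0 0 0 0;4 -65 5 0 0 0;5.5 -85 20 0 0 0;6 -91.3 50 0 0 0;6 -91.3 62 0 0 0")

```text
clock: 3.5
eef_pos: [547.5, 119.5, 176.5]
eef_rot: [-3.141, -0.003, -3.092]
wrist_force: [-0.7, -0.1, -1.3]
finger_gap: 61.1
finger_force: 60.0
```

>>> tcp_steps(offsets="0 0 0 0 0 0;0 0 0 0 0 0")

```text
clock: 3.7
eef_pos: [549.1, 120.3, 179.5]
eef_rot: [3.141, 0.001, -3.091]
wrist_force: [-0.9, 0.3, -1.2]
finger_gap: 61.2
finger_force: 60.0
```

```bash
python3 -c "
from h import *
to(545.5,119.3,164,np.pi+.047)
for n in ('side','top'):
  p,d=manip.camera(n);cv2.imwrite(f'pics/{n}1.png',p[:,:,::-1])
  a=p[150:270,190:310] if n=='side' else p[150:250,200:310]
  cv2.imwrite(f'pics/c_{n}1.png',cv2.resize(a,None,fx=5,fy=5,interpolation=2)[:,:,::-1])"
```

```text
at [549.1 120.3 179.5] [ 3.141e+00  1.000e-03 -3.091e+00] t 3.7
go [ 3.6 -0.9 15.5] [0.    0.001 0.004]
```

View pics/c_side1.png

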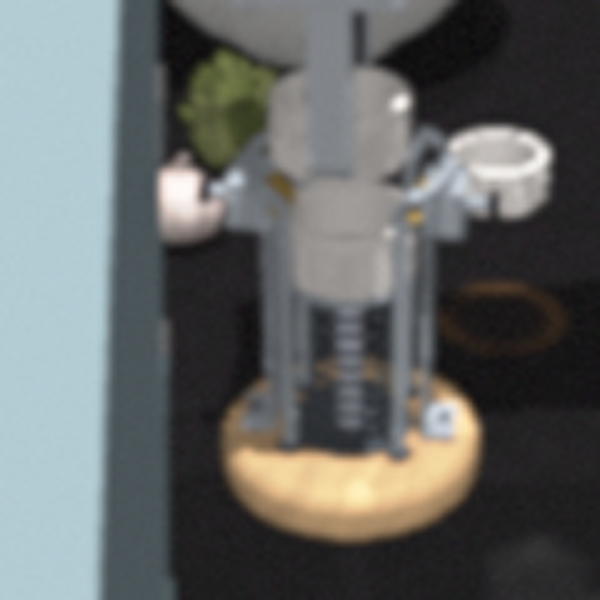

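The side crop shows the held ramekin centred at column 341, against 349 for the dispenser axis. That puts it about 3.5 mm too far in +x, which matches the +3.6 mm error in TCP. I'll correct that and then go down.

>>> tcp_steps(offsets="3.6 -0.9 0 0 0 0;3.6 -0.9 5 0 0 0;3.6 -0.9 10 0 0 0;3.6 -0.9 15 0 0 0;3.6 -0.9 15 0 0 0")

```text
clock: 4.3
eef_pos: [545.0, 118.0, 162.5]
eef_rot: [-3.141, -0.001, -3.092]
wrist_force: [-0.3, -1.4, -1.8]
finger_gap: 61.1
finger_force: 60.0
```

>>> tcp_steps(offsets="0 0 3 0 0 0;0 0 6 0 0 0;0 0 9 0 0 0;0 0 9 0 0 0")

```text
clock: 4.7
eef_pos: [545.3, 118.0, 154.2]
eef_rot: [-3.142, -0.0, -3.092]
wrist_force: [-0.3, 0.5, -0.6]
finger_gap: 61.0
finger_force: 60.0
```

```bash
python3 -c "
from h import *
s=manip.read_state();print(s['moment'])
to(545.5,119.3,164,np.pi+.047)"
```

```text
[ 0.08316493 -0.06002143  0.01052265]
at [545.3 118.  154.2] [-3.142 -0.    -3.092] t 4.7
go [-0.3  1.2 -9.8] [-0.    -0.     0.002]
```

>>> tcp_steps(offsets="0 0 3 0 0 0;0 0 6 0 0 0;0 0 9 0 0 0;0 0 12 0 0 0;0 0 15 0 0 0")

```text
clock: 5.2
eef_pos: [546.1, 118.1, 140.1]
eef_rot: [3.141, 0.002, -3.092]
wrist_force: [2.7, 0.9, 3.6]
finger_gap: 61.1
finger_force: 60.0
```

>>> tcp_steps(offsets="0 0 3 0 0 0;0 0 6 0 0 0;0 0 9 0 0 0;0 0 12 0 0 0;0 0 12 0 0 0")

```text
clock: 5.7
eef_pos: [545.4, 118.1, 127.1]
eef_rot: [-3.142, -0.0, -3.092]
wrist_force: [3.5, 1.0, 2.8]
finger_gap: 61.8
finger_force: 60.0
```

```bash
python3 -c "
from h import *
s=manip.read_state();print(s['moment'])
to(545.5,119.3,115,np.pi+.047)"
```

```text
[ 0.03561505 -0.67276338  0.02050731]
at [545.4 118.1 127.1] [-3.142 -0.    -3.092] t 5.7
go [-0.2  1.2 12.1] [-0.    -0.     0.002]
```

```bash
python3 -c "
from h import *
p,d=manip.camera('side');a=p[150:270,190:310]
cv2.imwrite('pics/s2.png',cv2.resize(a,None,fx=5,fy=5,interpolation=2)[:,:,::-1])"
```

```text
(no output)
```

View pics/s2.png

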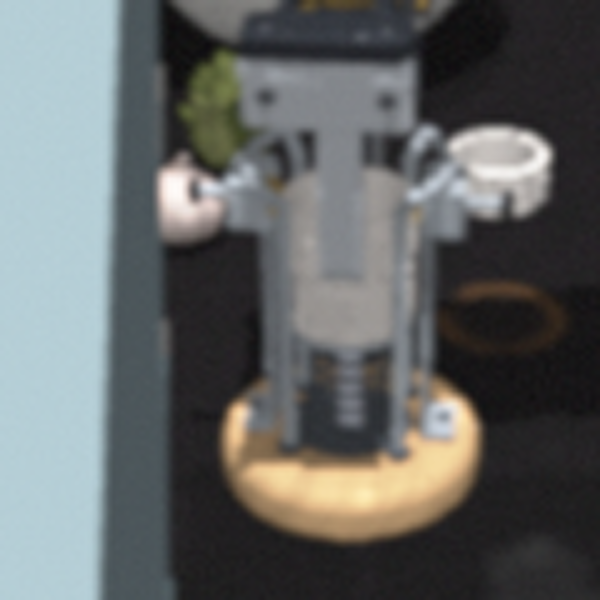

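The picture shows the held ramekin going straight down on the pile, with the lower one pressed down about 20 mm. I'll keep pushing.

>>> tcp_steps(offsets="0 0.6 3 0 0 0;0 0.6 6 0 0 0;0 0.6 9 0 0 0;0 0.6 12 0 0 0;0 0.6 12 0 0 0")

```text
clock: 6.25
eef_pos: [545.3, 118.3, 115.2]
eef_rot: [-3.141, -0.0, -3.092]
wrist_force: [2.7, -2.7, 4.6]
finger_gap: 61.3
finger_force: 60.0
```

>>> tcp_steps(offsets="0 0 1.5 0 0 0;0 0 3 0 0 0;0 0 3 0 0 0")

```text
clock: 6.55
eef_pos: [545.3, 118.3, 112.5]
eef_rot: [-3.141, -0.0, -3.092]
wrist_force: [1.9, -3.3, 4.6]
finger_gap: 61.3
finger_force: 60.0
```

```bash
python3 -c "
from h import *
s=manip.read_state();print(s['moment'])
to(545.5,119.3,115,np.pi+.047)
p,d=manip.camera('wrist');cv2.imwrite('pics/w3.png',cv2.resize(p,(768,576))[:,:,::-1])
"
```

```text
[-0.70559283 -0.50661639 -0.0179947 ]
at [545.3 118.3 112.5] [-3.141 -0.    -3.092] t 6.55
go [-0.2  1.  -2.5] [-0.001 -0.     0.002]
```

View pics/w3.png

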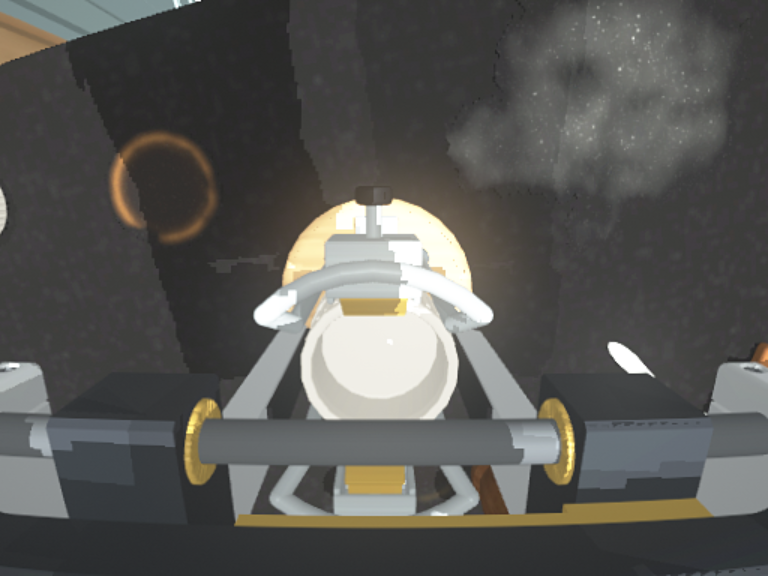

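The wrist view shows the near brass nose at (375,305) covering the edge of the rim. I'll press 2 mm further and open.

>>> tcp_steps(offsets="0 0.8 1 0 0 0;0 0.8 2.5 0 0 0;0 0.8 2.5 0 0 0")

```text
clock: 6.9
eef_pos: [545.2, 119.0, 110.0]
eef_rot: [-3.141, -0.0, -3.092]
wrist_force: [2.2, -3.8, 5.2]
finger_gap: 61.4
finger_force: 60.0
```

>>> tcp_steps(offsets="0 0 0 0 0 0;0 0 0 0 0 0;0 0 0 0 0 0;0 0 0 0 0 0", finger_gap=92)

```text
clock: 7.3
eef_pos: [544.8, 119.5, 109.5]
eef_rot: [-3.142, -0.001, -3.092]
wrist_force: [0.1, -0.1, 0.4]
finger_gap: 89.9
finger_force: 0.0
```

>>> tcp_steps(offsets="0 0 -20 0 0 0;0 0 -60 0 0 0;0 0 -100 0 0 0;0 0 -120 0 0 0")

```text
clock: 7.7
eef_pos: [545.7, 119.5, 233.1]
eef_rot: [3.141, 0.003, -3.092]
wrist_force: [0.3, 0.6, -0.2]
finger_gap: 91.7
finger_force: 0.0
```

```bash
python3 -c "
from h import *
to(499.9,-172.2,210,np.pi+.047)
p,d=manip.camera('side');a=p[150:270,190:310]
cv2.imwrite('pics/s3.png',cv2.resize(a,None,fx=5,fy=5,interpolation=2)[:,:,::-1])"
```

```text
at [545.7 119.5 233.1] [ 3.141e+00  3.000e-03 -3.092e+00] t 7.7
go [  60.2 -289.2   22.9] [0.    0.003 0.002]
```

View pics/s3.png

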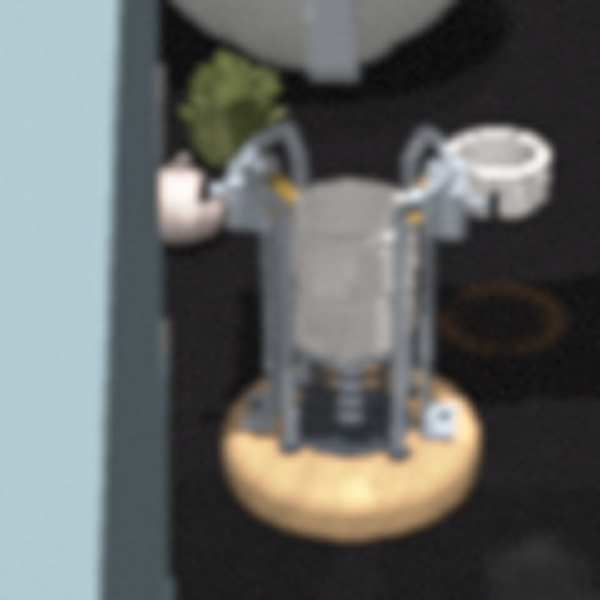

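The picture shows two ramekins stacked and held under the catches, with the rim at the starting level. Next is ramekin_2.

>>> tcp_steps(offsets="8 -45 0 0 0 0;18 -93 0 0 0 0;28 -141 5 0 0 0;38 -189 12 0 0 0;48 -237 20 0 0 0", finger_gap=94)

```text
clock: 8.25
eef_pos: [508.1, -121.3, 209.2]
eef_rot: [3.141, -0.001, -3.092]
wrist_force: [0.2, 0.3, -0.8]
finger_gap: 93.9
finger_force: 0.0
```

>>> tcp_steps(offsets="7 -30 20 0 0 0;13.5 -53 60 0 0 0;13.5 -53 105 0 0 0;13.5 -53 105 0 0 0")

```text
clock: 8.65
eef_pos: [494.9, -172.5, 99.6]
eef_rot: [3.137, -0.009, -3.094]
wrist_force: [-0.2, -0.5, 0.9]
finger_gap: 94.0
finger_force: 0.0
```

```bash
python3 - <<'E'
from h import *
s=manip.read_state();p,d=manip.camera("wrist");h=cv2.cvtColor(p,cv2.COLOR_RGB2HSV)
b=blob((h[...,2]>165)&(h[...,1]<60),(245,195),55);b=cv2.convexHull(b).reshape(-1,2)
P=wray(b,32,s);print(fitc(P),b.min(0),b.max(0))
to(498.3,-173,5,np.pi+.047)
cv2.imwrite("pics/w4.png",p[:,:,::-1])
E
```

```text
(array([ 473.68742405, -178.95613666]), np.float64(14.111198414113773)) [223 173] [268 188]
at [ 496.8 -172.7  103.2] [ 3.139 -0.005 -3.093] t 8.7
go [-2.  -0.6 98.2] [ 0.002 -0.005  0.002]
```

>>> tcp_steps(offsets="0 0 25 0 0 0;0 0 45 0 0 0;0 0 50 0 0 0;0 0 50 0 0 0")

```text
clock: 9.1
eef_pos: [498.8, -173.0, 56.3]
eef_rot: [-3.141, 0.001, -3.092]
wrist_force: [0.2, -0.5, 0.6]
finger_gap: 94.1
finger_force: 0.0
```

Run:
```python
from h import *
to(498.3,-173,5,np.pi+.047)
s=manip.read_state();p,d=manip.camera("wrist");cv2.imwrite("pics/w4.png",p[:,:,::-1])
```

```text
at [ 498.8 -173.    56.3] [-3.141e+00  1.000e-03 -3.092e+00] t 9.1
go [ 0.6  0.1 51.3] [-0.     0.001  0.003]
```

View pics/w4.png

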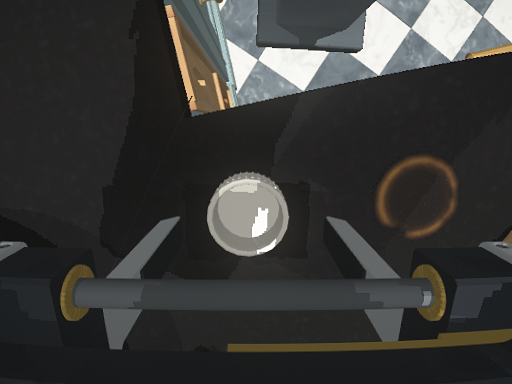

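ramekin_2 lies between the fingers at (248,216). I'll go down and grip it.

>>> tcp_steps(offsets="0.5 0 25 0 0 0;0.5 0 45 0 0 0;0.5 0 50 0 0 0;0.5 0 50 0 0 0")

```text
clock: 9.55
eef_pos: [498.0, -173.3, 5.8]
eef_rot: [-3.141, 0.0, -3.092]
wrist_force: [-0.1, 0.0, -0.2]
finger_gap: 94.1
finger_force: 0.0
```

>>> tcp_steps(offsets="0 0 0 0 0 0;0 0 0 0 0 0;0 0 0 0 0 0;0 0 0 0 0 0;0 0 0 0 0 0", finger_gap=50, squeeze=60)

```text
clock: 10.05
eef_pos: [497.9, -173.5, 5.4]
eef_rot: [-3.141, 0.001, -3.092]
wrist_force: [-1.2, -2.7, 3.4]
finger_gap: 59.5
finger_force: 59.9
```

>>> tcp_steps(offsets="0 0 -45 0 0 0;0 0 -95 0 0 0;0 0 -145 0 0 0;0 0 -195 0 0 0;0 0 -215 0 0 0")

```text
clock: 10.55
eef_pos: [498.5, -173.5, 224.9]
eef_rot: [-3.139, 0.005, -3.092]
wrist_force: [0.2, -0.1, -2.5]
finger_gap: 59.4
finger_force: 59.9
```

```bash
python3 - <<'E'
from h import *
to(545.5,119.2,195,np.pi+.047)
E
```

```text
at [ 498.5 -173.5  224.9] [-3.139  0.005 -3.092] t 10.55
go [-61.2 290.1  29.5] [-0.003  0.005  0.002]
```

>>> tcp_steps(offsets="-9 45 0 0 0 0;-19 93 0 0 0 0;-29 141 0 0 0 0;-39 189 0 0 0 0;-49 237 0 0 0 0")

```text
clock: 11.05
eef_pos: [534.7, 67.9, 219.9]
eef_rot: [3.142, -0.0, -3.093]
wrist_force: [0.0, -1.5, -1.3]
finger_gap: 59.4
finger_force: 59.9
```

Run:
```python
from h import *
s0=dict(eef_pos=np.array([498.8,-173,56.3]),eef_rot=np.array([-3.141,.001,-3.092]))
c,r=fitc(wray([(207.5,217),(288.5,217),(248,256),(248,179)],32,s0));print("r2 was",c,r)
to(545.5,119.2,195,np.pi+.047)
s=manip.read_state();p,d=manip.camera("wrist");cv2.imwrite("pics/w5.png",cv2.resize(p,(768,576))[:,:,::-1])
```

```text
r2 was [ 499.37972397 -176.92124184] 30.509442383326345
at [534.7  67.9 219.9] [ 3.142 -0.    -3.093] t 11.05
go [-13.3  50.7  24.9] [ 0.    -0.     0.002]
```

View pics/w5.png

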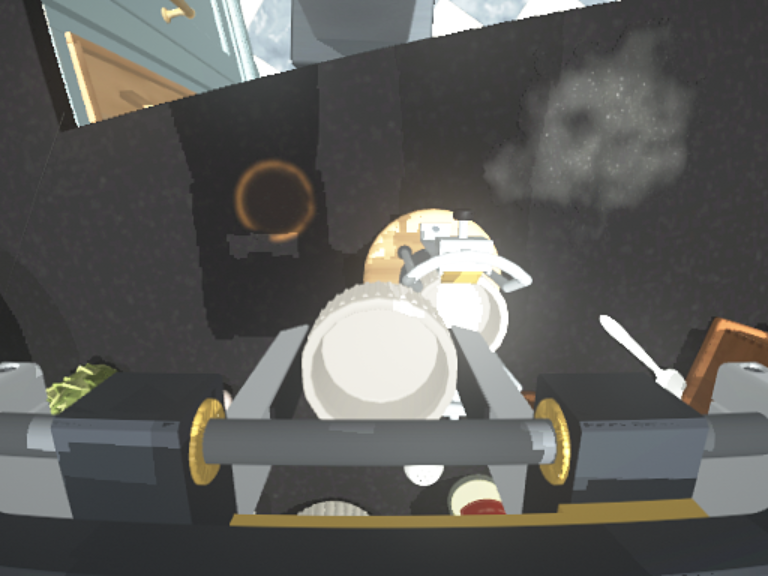

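I've now viewed 11 pictures, one over the limit of 10, so I won't view any more and will rely on numbers. This last one shows ramekin_2 held level and centred at about (380,365), almost exactly as ramekin_1 was.

>>> tcp_steps(offsets="-6 25 0 0 0 0;-11 45 5 0 0 0;-13 50.7 20 0 0 0;-13 50.7 35 0 0 0;-13 50.7 35 0 0 0")

```text
clock: 11.6
eef_pos: [544.2, 116.5, 182.1]
eef_rot: [-3.141, -0.005, -3.092]
wrist_force: [0.3, -0.4, -2.9]
finger_gap: 59.2
finger_force: 59.9
```

>>> tcp_steps(offsets="0 0 0 0 0 0;0 0 0 0 0 0")

```text
clock: 11.8
eef_pos: [545.7, 116.7, 185.5]
eef_rot: [3.142, 0.001, -3.093]
wrist_force: [0.3, 0.2, -1.6]
finger_gap: 59.6
finger_force: 59.9
```

Run:
```python
from h import *
to(545.3,119.0,164,np.pi+.047)
# numeric check in the side view: grey column ranges of the held ramekin and of the loaded one
p,d=manip.camera("side");g=cv2.GaussianBlur(cv2.cvtColor(p,cv2.COLOR_RGB2GRAY),(3,3),0)
for r in (168,172,176,180,195,205,212):print(r,g[r,238:280].tolist())
```

```text
at [545.7 116.7 185.5] [ 3.142e+00  1.000e-03 -3.093e+00] t 11.8
go [ 0.3  2.4 21.5] [0.    0.001 0.002]
168 [94, 89, 88, 92, 96, 100, 110, 123, 133, 137, 139, 141, 143, 143, 140, 136, 133, 132, 132, 132, 132, 132, 131, 133, 137, 143, 146, 146, 144, 145, 154, 173, 187, 179, 141, 89, 48, 30, 28, 29, 29, 29]
172 [57, 56, 58, 61, 65, 76, 100, 127, 142, 143, 142, 143, 145, 142, 135, 131, 130, 132, 132, 132, 132, 132, 131, 133, 138, 145, 150, 151, 151, 150, 148, 148, 150, 146, 122, 83, 50, 34, 31, 32, 32, 33]
176 [62, 62, 67, 73, 81, 93, 109, 127, 139, 144, 146, 147, 147, 145, 143, 139, 135, 133, 132, 132, 132, 132, 131, 133, 139, 145, 149, 149, 150, 152, 151, 151, 156, 157, 142, 119, 108, 105, 99, 86, 67, 50]
180 [111, 121, 116, 103, 89, 76, 67, 67, 83, 107, 128, 142, 146, 145, 141, 134, 128, 124, 123, 122, 123, 123, 124, 128, 136, 144, 148, 148, 146, 144, 137, 127, 121, 121, 122, 110, 88, 67, 66, 87, 118, 135]
195 [96, 95, 98, 104, 109, 111, 108, 108, 112, 119, 127, 135, 139, 142, 145, 149, 151, 153, 154, 155, 156, 156, 155, 155, 154, 152, 150, 149, 148, 145, 138, 131, 130, 133, 132, 123, 115, 114, 117, 121, 128, 133]
205 [35, 35, 38, 49, 68, 86, 95, 100, 107, 113, 120, 131, 142, 149, 154, 158, 160, 161, 160, 161, 161, 161, 159, 155, 152, 150, 150, 151, 157, 161, 156, 147, 146, 147, 131, 104, 87, 81, 71, 54, 41, 35]
212 [30, 25, 24, 35, 59, 84, 96, 100, 104, 111, 121, 133, 143, 146, 148, 149, 150, 150, 151, 151, 151, 152, 152, 153, 153, 153, 154, 158, 163, 160, 148, 138, 137, 136, 122, 105, 97, 91, 73, 50, 36, 31]
```

Run:
```python
from h import *
a=cv2.imread("pics/side1.png")[:,:,::-1].copy();b=manip.camera("side")[0]
for n,p in(("r1@549.1,120.3,179.5",a),("r2@545.7,116.7,185.5",b)):
    g=cv2.GaussianBlur(cv2.cvtColor(p,cv2.COLOR_RGB2GRAY),(3,3),0).astype(float)
    for r in (170,172,174):
        x=g[r];L=[c+(95-x[c])/(x[c+1]-x[c]) for c in range(240,250) if x[c]<95<=x[c+1]];Rr=[c+(x[c]-95)/(x[c]-x[c+1]) for c in range(266,278) if x[c]>=95>x[c+1]];print(n,r,np.round(L,2),np.round(Rr,2))
i=manip.camera_info("side")
for P in((545.5,119.5,200),(545.5,119.5,145),(545.5,119.5,113),(545.5,119.5,26),(549.1,120.3,190),(545.7,116.7,195)):
    print(P,cv2.projectPoints(np.float64([P]),i["rvec"],i["tvec"],i["K"],i["dist"])[0].ravel().round(2))
```

```text
r1@549.1,120.3,179.5 170 [242.57] [272.27]
r1@549.1,120.3,179.5 172 [243.13] [271.78]
r1@549.1,120.3,179.5 174 [243.12] [271.71]
r2@545.7,116.7,185.5 170 [243.53] [272.56]
r2@545.7,116.7,185.5 172 [243.83] [272.77]
r2@545.7,116.7,185.5 174 [243.78] [273.07]
(545.5, 119.5, 200) [259.   170.15]
(545.5, 119.5, 145) [259.19 191.9 ]
(545.5, 119.5, 113) [259.29 203.91]
(545.5, 119.5, 26) [259.55 234.37]
(549.1, 120.3, 190) [257.39 174.27]
(545.7, 116.7, 195) [259.13 171.65]
```

Run:
```python
from h import *
to(544.0,118.4,155,np.pi+.047)
```

```text
at [545.7 116.8 185.6] [ 3.142e+00  1.000e-03 -3.093e+00] t 11.9
go [ 1.6  1.6 30.6] [0.    0.001 0.002]
```

>>> tcp_steps(offsets="1.7 1.7 5 0 0 0;1.7 1.7 11 0 0 0;1.7 1.7 17 0 0 0;1.7 1.7 23 0 0 0;1.7 1.7 23 0 0 0")

```text
clock: 12.4
eef_pos: [543.2, 118.7, 160.8]
eef_rot: [-3.141, -0.002, -3.092]
wrist_force: [0.4, 0.7, -2.1]
finger_gap: 59.9
finger_force: 59.9
```

>>> tcp_steps(offsets="0 0 3 0 0 0;0 0 6 0 0 0;0 0 9 0 0 0;0 0 12 0 0 0")

```text
clock: 12.8
eef_pos: [544.9, 118.9, 152.0]
eef_rot: [3.141, 0.004, -3.092]
wrist_force: [-1.2, -1.7, 30.2]
finger_gap: 59.4
finger_force: 60.0
```

>>> tcp_steps(offsets="0 0 3 0 0 0;0 0 6 0 0 0;0 0 9 0 0 0;0 0 9 0 0 0")

```text
clock: 13.2
eef_pos: [544.4, 118.9, 141.6]
eef_rot: [3.141, 0.003, -3.092]
wrist_force: [3.7, -0.2, 3.4]
finger_gap: 60.0
finger_force: 60.0
```

Run:
```python
from h import *
w=manip.camera("wrist")[0];cv2.imwrite("pics/w6.png",w[:,:,::-1])
o=cv2.resize(cv2.imread("pics/w5.png")[:,:,::-1],(512,384),interpolation=cv2.INTER_AREA)
g=lambda p:cv2.cvtColor(p.copy(),cv2.COLOR_RGB2GRAY).astype(int)
for n,p in(("before",o),("now",w)):
    x=g(p);print(n,"row245",x[245,194:316:2].tolist());print("col254",x[180:280:2,254].tolist())
p=manip.camera("side")[0];x=g(p);print("side col256",x[150:250:2,256].tolist());print("side col266",x[150:250:2,266].tolist())
```

```text
before row245 [58, 59, 59, 73, 233, 237, 234, 195, 185, 185, 186, 194, 233, 238, 237, 238, 238, 238, 238, 238, 238, 238, 238, 238, 238, 238, 239, 239, 239, 239, 239, 239, 239, 239, 239, 239, 240, 240, 240, 240, 240, 240, 240, 240, 240, 240, 241, 229, 198, 196, 194, 193, 205, 240, 241, 220, 92, 95, 95, 95, 154]
col254 [191, 192, 199, 205, 204, 203, 203, 204, 204, 218, 245, 242, 237, 237, 240, 240, 240, 239, 240, 240, 240, 240, 240, 240, 240, 239, 239, 239, 239, 239, 239, 239, 239, 239, 239, 238, 239, 238, 238, 238, 238, 238, 238, 241, 221, 201, 201, 201, 201, 197]
now row245 [61, 62, 62, 51, 242, 237, 238, 191, 185, 187, 188, 194, 238, 238, 238, 237, 238, 238, 238, 238, 238, 238, 238, 238, 238, 238, 239, 239, 239, 238, 239, 239, 239, 239, 239, 239, 239, 239, 239, 239, 239, 238, 239, 239, 239, 238, 239, 237, 190, 190, 188, 185, 192, 237, 237, 248, 66, 69, 67, 66, 144]
col254 [255, 255, 255, 189, 221, 194, 214, 221, 215, 232, 255, 243, 238, 231, 240, 240, 240, 240, 240, 240, 240, 240, 240, 240, 240, 239, 239, 239, 239, 239, 239, 239, 239, 239, 238, 238, 239, 238, 238, 238, 238, 238, 237, 239, 232, 200, 201, 201, 200, 204]
side col256 [61, 42, 46, 119, 133, 134, 134, 134, 133, 133, 132, 135, 135, 133, 134, 134, 135, 135, 134, 134, 134, 134, 135, 135, 130, 130, 153, 155, 153, 153, 152, 154, 155, 154, 153, 153, 153, 136, 99, 59, 57, 58, 57, 49, 52, 63, 139, 212, 220, 224]
side col266 [65, 47, 41, 104, 142, 144, 113, 104, 126, 129, 94, 76, 75, 76, 122, 150, 150, 150, 146, 150, 152, 152, 151, 150, 149, 147, 154, 151, 149, 149, 147, 148, 153, 159, 157, 158, 155, 120, 74, 56, 52, 48, 49, 54, 70, 114, 183, 211, 213, 218]
```

The wrist image is unchanged, so there was no slip or tilt in the grip. I'll push on down.

>>> tcp_steps(offsets="0 0 3 0 0 0;0 0 6 0 0 0;0 0 9 0 0 0;0 0 12 0 0 0;0 0 15 0 0 0")

```text
clock: 13.8
eef_pos: [544.4, 118.9, 126.7]
eef_rot: [3.141, 0.003, -3.092]
wrist_force: [3.4, -0.9, 7.9]
finger_gap: 59.6
finger_force: 60.0
```

>>> tcp_steps(offsets="0 0 3 0 0 0;0 0 6 0 0 0;0 0 9 0 0 0;0 0 12 0 0 0;0 0 12 0 0 0")

```text
clock: 14.3
eef_pos: [544.4, 118.9, 114.5]
eef_rot: [3.141, 0.002, -3.092]
wrist_force: [3.7, 1.0, 6.8]
finger_gap: 59.6
finger_force: 59.9
```

>>> tcp_steps(offsets="0 0 1.5 0 0 0;0 0 3 0 0 0;0 0 4 0 0 0;0 0 4 0 0 0")

```text
clock: 14.7
eef_pos: [544.5, 118.9, 110.7]
eef_rot: [3.141, 0.002, -3.092]
wrist_force: [3.8, 0.1, 6.8]
finger_gap: 59.6
finger_force: 59.9
```

Run:
```python
from h import *
to(544.0,118.4,110,np.pi+.047)
w=manip.camera("wrist")[0].copy();cv2.imwrite("pics/w7.png",w[:,:,::-1])
a=cv2.resize(cv2.imread("pics/w3.png")[:,:,::-1],(512,384),interpolation=cv2.INTER_AREA)
for n,p in(("r1",a),("r2",w)):
    h=cv2.cvtColor(p.copy(),cv2.COLOR_RGB2HSV);m=(h[...,0]>15)&(h[...,0]<32)&(h[...,1]>140)&(h[...,2]>90)
    for q in((slice(185,225),slice(215,285)),(slice(305,335),slice(215,285))):
        ys,xs=np.where(m[q]);print(n,len(ys),(ys.min()+q[0].start,ys.max()+q[0].start,xs.min()+215,xs.max()+215) if len(ys) else None)
```

```text
at [544.5 118.9 110.7] [ 3.141e+00  2.000e-03 -3.092e+00] t 14.7
go [ 0.5 -0.5  0.7] [0.    0.002 0.002]
r1 0 None
r1 521 (np.int64(312), np.int64(327), np.int64(231), np.int64(268))
r2 0 None
r2 707 (np.int64(311), np.int64(331), np.int64(229), np.int64(268))
```

The rim is about 8 mm below the catch line. I'll release.

>>> tcp_steps(offsets="-0.5 0 0.5 0 0 0;-0.5 0 0.5 0 0 0")

```text
clock: 14.95
eef_pos: [544.8, 118.9, 110.2]
eef_rot: [3.141, 0.002, -3.092]
wrist_force: [2.5, 0.3, 7.5]
finger_gap: 59.9
finger_force: 60.0
```

>>> tcp_steps(offsets="0 0 0 0 0 0;0 0 0 0 0 0;0 0 0 0 0 0;0 0 0 0 0 0", finger_gap=92)

```text
clock: 15.35
eef_pos: [543.7, 118.7, 109.0]
eef_rot: [-3.141, -0.001, -3.092]
wrist_force: [0.4, -0.0, -0.3]
finger_gap: 88.3
finger_force: 0.0
```

>>> tcp_steps(offsets="0 0 -20 0 0 0;0 0 -60 0 0 0;0 0 -100 0 0 0;0 0 -120 0 0 0")

```text
clock: 15.75
eef_pos: [544.6, 118.8, 232.6]
eef_rot: [3.141, 0.003, -3.092]
wrist_force: [-0.0, 0.0, 0.4]
finger_gap: 91.8
finger_force: 0.0
```

>>> tcp_steps(offsets="40 0 0 0 0 0;85 0 0 0 0 0;130 0 0 0 0 0;150 0 0 0 0 0;150 0 0 0 0 0")

```text
clock: 16.25
eef_pos: [392.6, 111.4, 229.7]
eef_rot: [3.142, 0.0, -3.092]
wrist_force: [0.3, -0.2, -0.1]
finger_gap: 92.0
finger_force: 0.0
```

Run:
```python
from h import *
g=lambda p:cv2.GaussianBlur(cv2.cvtColor(p.copy(),cv2.COLOR_RGB2GRAY),(3,3),0).astype(int)
p=manip.camera("side")[0];cv2.imwrite("pics/s4.png",p[:,:,::-1])
x=g(p);c=cv2.resize(cv2.imread("pics/s3.png")[:,:,::-1],(120,120),interpolation=cv2.INTER_AREA);y=g(c)
for col in(254,260,266):print(col,"two ",y[20:110:2,col-190].tolist());print(col,"three",x[170:260:2,col].tolist())
print("diff around catches",np.abs(x[150:270,190:310]-y)[15:60,45:100].max(),[ (int(a)+190,int(b)+150) for b,a in np.argwhere(np.abs(x[150:270,190:310]-y)[:60,30:]>40)[:10]+[0,30]])
t=manip.camera("top")[0];cv2.imwrite("pics/top2.png",t[:,:,::-1]);t0=np.load("pics/top0.npz")["p"]
D=np.abs(g(t)-g(t0))
for n,(u,v) in dict(salt=(253,140),pep=(208,145),gar=(335,146),far_catch=(251,182),near_catch=(254,210),rim=(253,193)).items():print(n,D[v-10:v+10,u-10:u+10].mean().round(1),D[v-10:v+10,u-10:u+10].max())
hh=[cv2.cvtColor(q,cv2.COLOR_RGB2HSV) for q in(t0,t)]
for h in hh:
    m=(h[...,0]>15)&(h[...,0]<32)&(h[...,1]>140)&(h[...,2]>90)
    for q in((slice(172,186)),(slice(203,211))):
        ys,xs=np.where(m[q,240:265]);print(len(ys),ys.mean()+q.start if len(ys) else None, xs.mean()+240 if len(xs) else None)
```

```text
254 two  [22, 30, 31, 31, 33, 35, 34, 40, 96, 148, 151, 151, 152, 149, 150, 154, 157, 158, 160, 159, 151, 149, 146, 145, 149, 137, 99, 69, 61, 49, 47, 47, 48, 53, 84, 141, 202, 213, 216, 219, 204, 170, 144, 115, 50]
254 three [21, 29, 29, 29, 31, 34, 33, 46, 163, 214, 184, 181, 182, 207, 236, 189, 174, 170, 170, 171, 170, 167, 175, 175, 171, 169, 168, 166, 172, 174, 173, 146, 82, 47, 57, 130, 198, 209, 221, 230, 212, 169, 140, 112, 50]
260 two  [22, 29, 30, 32, 35, 35, 34, 52, 127, 156, 156, 156, 156, 151, 151, 156, 158, 160, 15
[... 467 characters left out ...]
, 170, 168, 143, 100, 79, 77, 64, 55, 52, 54, 62, 85, 136, 197, 213, 213, 213, 199, 167, 144, 111, 47]
266 three [25, 29, 29, 31, 34, 33, 34, 39, 135, 206, 172, 163, 164, 204, 218, 173, 167, 167, 166, 168, 176, 174, 163, 165, 164, 163, 161, 164, 169, 171, 166, 131, 75, 54, 69, 130, 194, 213, 211, 211, 200, 165, 140, 108, 47]
diff around catches 196 [(253, 163), (254, 163), (255, 163), (256, 163), (257, 163), (258, 163), (259, 163), (260, 163), (261, 163), (252, 164)]
salt 2.5 20
pep 1.4 6
gar 1.9 4
far_catch 8.7 68
near_catch 5.9 49
rim 8.1 80
46 179.3913043478261 251.06521739130434
19 206.68421052631578 252.8421052631579
48 179.45833333333334 251.1875
19 206.68421052631578 252.8421052631579
```

With three loaded, the top rim is on the same side-view row as before and the pile bottom is one ramekin lower. Both brass catches are back where they started, and the salt, pepper and garlic haven't moved. I'm handing the job in.

```bash
python3 -c "
from cell import manip
print(manip.sign_off())"
```

```text
the job is handed in; nothing more can be done
None
```

Both loose ramekins are loaded and, by the final camera check, all three sit under the closed catches with the salt, pepper and garlic unmoved; I handed in at about 16 s, no verdict was returned, and I viewed 11 pictures against the limit of 10.

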